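# Pack the hub parts on the turntable organiser and lift it by its drawn-out handle

## Robot

A 6-joint arm with a two-finger parallel gripper is mounted at the origin on the work surface. World frame = base frame: x ahead of the robot, y to its left, z up, the work surface at z = 0. Lengths are in mm, angles in rad, forces in N, time in s.
With the tool pointing down it reaches from about 300 to 775 mm from the base axis. Payload 14.6 kg.
Tool frame: the origin (TCP) lies at the very end of the fingers, on their centre line; the grasp point (between the pads) lies 19 mm behind it; z points along the fingers, y is the line along which they close (so a half turn about z gives the same grasp; the last joint's range is limited). The gripper opens to 94 mm and grips with 3 to 60 N. Pads are 16 mm wide; open, the fingers measure 119 mm over their backs; the gripper's body (75 mm by 177 mm) begins 78 mm behind the grasp point.
Start: joints at [1.139, 0.3, 1.521, -0, 1.321, -0.067], TCP at [196.216, 513.798, 205.446] pointing down, gripper open.
Joint ranges: [-3.03, 3.03], [-0.79, 2.21], [0.23, 2.52], [-1.04, 4.18], [0, 3.07], [-2.55, 2.55]. Speed limits (rad/s): [2.22, 2.22, 2.57, 3.14, 3.14, 3.14].

## Interface

Orientations are given as [roll, pitch, yaw] about the fixed x, y, z axes, in that order (R = Rz(yaw) Ry(pitch) Rx(roll)).
In Python, from cell import manip, eyes, ticket gives the robot as it stands. The module is installed in compiled form; this text tells all that it offers.
- The arm moves only by the tool arm_command, never from a script. Its argument "plan" is a list of rows, each a list of 5 numbers: the opening, from -1 (shut) to 1 (fully open), then the shift along the tool's x, y, z in m, then the turn about the tool's z in rad. In form: [[jaw, dx, dy, dz, roll], ...]. A call has 1 to 20 rows; each row shifts and turns the commanded pose from where the row before left it, along the tool's axes as they then stand; what a row does not reach is not made up. A row lasts 1/8 s, in which the tool goes at most 62.5 mm and 10.7 degrees, less where a joint would pass 70% of its speed; a pose out of reach is approached as far as the arm can. A call is refused whole if a number of a shift passes 0.0625 or a number of a turn 0.188, either way. A call with a gripper value outside its range is refused whole. The fingers move at their own pace and stop on an object; "newtons" is the grip in N (left out, the last holds). Time passes only in rows, so rows that do not move let the fingers close. It gives the time, the measured TCP pose, the force, the opening and the grip force at its end, in the units of the state.
- manip.read_state(): the state, without advancing time (a new reading comes with each control period).
- eyes.camera(name): name is "scene" or "top" or "wrist"; returns a dict with "img" (400x640x3 uint8, blue, green, red), "z_map" (400x640 float32, mm along the optical axis (not along the pixel's ray), 0 where there is no reading), "fx", "fy", "cx", "cy" (pixels), "eye" and "orientation" of the camera in the world. Camera axes: x right, y down, z forward; pixel columns grow to the right and rows downward; lengths in mm; the calibration is good to about 2 mm. A picture is of the moment at which its call begins.
- ticket.sign_off(): hands the job in; it is judged then, once.
The state is a dict: "clock": time; "joints": joint angles; "qd": joint speeds; "effort": joint torques, N m; "eef_pos": TCP position; "eef_rot": TCP orientation; "wrist_force": force on the tool from outside, world axes, zero at the start; "moment": the same for the moment, N m; "finger_gap": finger opening in mm; "finger_force": force on a finger pad.
Only numpy, scipy, OpenCV 4.12 (cv2) and the standard library are available. Lean on these libraries where they do the work, as an engineer would, in place of code of your own. Each camera call takes 0.05 s, during which the arm holds its last target. There are 200 camera calls.

## Task

Pack the hub parts for carrying to the bike, in the order they go back on: thread the plain steel spacer ring down the centre post of the grey turntable organiser until it is fully home, then the aluminium sprocket, hub upwards, fully home on top of it. Then squeeze in the release button on the side of the handle grip, pull the handle out to its second stop and lift the organiser by it, level, a few centimetres clear of the bench; finish while still holding it up there, without putting it down or letting go, and leave the piston, the pliers and the jar where they are.

Things in the scene. Friction and masses are not known exactly. Their poses are not given: they have to be found in the camera images.
- organiser: Grey turntable organiser, loose, about 0.6 kg: black round foot (156 mm wide, 12 mm high) under a round tray that turns easily on it (230 mm wide, rim top 50 mm above the bench, pockets outside a low round wall 148 mm wide, 41 mm high). Inside that wall only the centre post stands on the tray floor, 22 mm above the bench. Origin: centre of the foot's underside; z up the post's axis.
- post_seat (a point): Seat of the rings at the foot of the centre post, on its axis, 28 mm above the foot's underside: top of a raised round pad 60 mm wide. Above it the post is 37 mm in diameter for 21 mm, then tapers to 29 mm at 27 mm above the seat; on it sits the stowed handle grip, whose top is 58 mm above the seat. Turns with the tray.
- handle_grip (a point): Centre of the black grip block on top of the post, 43 mm above the seat when stowed: 24 (x) by 22 (y) by 30 mm high (z, up). The grey release button, 13 mm wide, 16 mm high, is 5.5 mm proud of its +y face, 1 mm above this point; thin grey ribs mark the -y face. Gripping the block across y squeezes the button in; until then the handle is locked. Turns with the tray, rises with the grip.
- release_button (a joint): Travel of the release button in m: 0 out, 0.005 fully in (0.5 mm proud of the grip). Spring, 3 N at first to 6 N fully in. The stowed handle comes free once it is in by about 0.0035 and must be kept in while the handle starts to move.
- handle_upper (a joint): Draw-out of the thin upper tube (15 mm across, carries the grip) from the thicker tube, in m: 0 stowed, 0.036 at its stop, which is the first stop. Slides up with about 1.5 N.
- handle_lower (a joint): Draw-out of the thicker lower tube (21 mm across) from the post, in m: 0 stowed, 0.036 at its stop. Slides up with about 3 N, so it follows after the upper tube. Both at 0.036 (grip raised by 72 mm in all) is the second stop; the loaded organiser hangs on the handle there.
- spacer: Plain steel spacer ring lying flat on the bench: 54 mm outside, 40 mm bore, 12 mm thick, about 95 g. Origin: centre of its underside, z along its axis (both sides are alike).
- sprocket: Small aluminium chain sprocket lying flat with its hub up: toothed plate 66 mm across the teeth and 5 mm thick, on it a plain round hub 48 mm outside, rising to 14 mm above the underside; 40 mm bore right through; about 55 g. Origin: centre of the plate's underside, z along its axis to the hub side.
- piston: Steel piston standing crown up, 52 mm across, 45 mm high. Origin: centre of its underside. Not part of the job.
- pliers: Needle-nose pliers lying flat, about 165 mm long, 12 mm thick, jaws to +x, handles to -x with black grips. Origin: under the pivot. Not part of the job.
- jar: Clear glass jar of screws with a closed steel lid, 68 mm across, 87 mm high. Origin: centre of its underside. Not part of the job.
Not all that is in view belongs to the job. Several things have the shape of the organiser; the one meant has the colours described above.

How it is judged:
By the outcome, as a careful person would: the job done as asked, in the order asked, and still so for the second after the job is handed in, while the arm keeps its last pose, push and grip.
It also fails if it takes over 72 s, if anything falls off the work surface, if the arm or the gripper's body presses on something with over 40 N, if the wrist force passes 120 N, or if a joint passes its speed limit or range.

## Working session

There is one attempt and no reset: what is moved stays moved. The work goes in short steps, Python scripts to look and compute and a tool call to move; the robot and the scene stay as the last step left them, time stands still between calls to the robot, and variables do not carry over. Pictures are saved under pics/ and viewed, at most 10 in all, crops included, and the job is handed in when it is done.

Besides the shell and the picture viewer there is one more tool, called after "Request:" by a JSON object that holds its "api" and its "payload", one argument or row to a line. arm_command: Moves the arm, as the interface text tells. Its arguments: {"type":"object","properties":{"plan":{"type":"array"},"newtons":{"type":"number"}},"required":["plan"]}

```bash
mkdir -p pics
cat > h.py <<'E'
import numpy as np,cv2
from scipy.spatial.transform import Rotation as R
from cell import manip,eyes,ticket
def cam(n):
    c=eyes.camera(n); return c
def rot(o):
    o=np.array(o,float)
    if o.shape==(3,3): return o
    return R.from_euler('xyz',o).as_matrix() if o.size==3 else R.from_quat(o).as_matrix()
def pts(c):
    z=c['z_map'];v,u=np.indices(z.shape)
    p=np.stack([(u-c['cx'])/c['fx']*z,(v-c['cy'])/c['fy']*z,z],-1)
    w=p@rot(c['orientation']).T+np.array(c['eye']); w[z==0]=np.nan
    return w
def ray(c,u,v,h):
    d=rot(c['orientation'])@np.array([(u-c['cx'])/c['fx'],(v-c['cy'])/c['fy'],1]);e=np.array(c['eye'])
    return e+d*(h-e[2])/d[2]
E
python3 - <<'E'
from h import *
for n in('top','scene'):
    c=cam(n);cv2.imwrite(f'pics/{n}0.png',c['img']);print(n,c['fx'],c['fy'],c['cx'],c['cy'],c['eye'],c['orientation'])
    np.savez(f'{n}0.npz',**c)
print(manip.read_state())
E
```

```text
top 479.2610177873201 479.2610177873201 319.7182721228811 199.38970050940532 [ 137.35227838  -26.57419204 1709.35409031] [-2.92974479  0.003772   -1.51745674]
scene 417.1573865723784 417.1573865723784 312.7276702637239 200.82918932108993 [952.8438439  594.21226087 933.18241213] [-2.41808955 -0.00683235  2.50847629]
{'clock': 0.1, 'joints': array([ 1.13941216e+00,  3.00409280e-01,  1.52150499e+00,  1.78622377e-05,
        1.32070818e+00, -6.66136377e-02]), 'qd': array([-0.00095914, -0.00011457, -0.0021509 , -0.00047742, -0.00010864,
       -0.00159608]), 'effort': array([ 2.20018235e-03, -5.32640290e+01, -3.53287268e+01,  7.10348622e-02,
        2.34081689e-02, -7.52117899e-05]), 'eef_pos': array([196.11232818, 513.59978574, 204.95243228]), 'eef_rot': array([-3.14056630e+00, -8.58107725e-05,  2.77681765e+00]), 'wrist_force': array([-0.52604609, -0.62268347,  0.01150345]), 'moment': array([0.01638834, 0.02899065, 0.0133227 ]), 'finger_force': 0.0, 'finger_gap': 94.16102025905477}
```

View pics/top0.png

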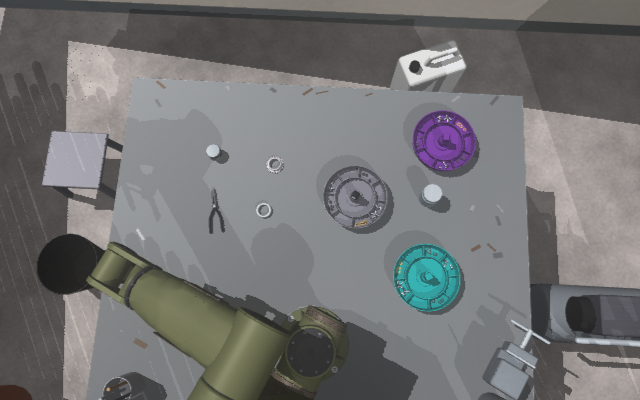

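View pics/scene0.png

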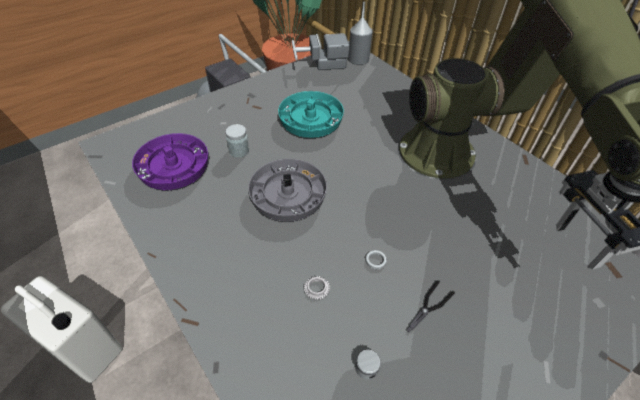

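The top view shows the grey organiser at (357,198), the sprocket at (275,165), the spacer at (264,211), the pliers at (216,212), the piston at (213,151) and the jar at (432,194). The scene view shows the sprocket at (317,288) and the spacer at (376,261).

Run:
```python
from h import *
T=np.load('top0.npz');S=np.load('scene0.npz')
def ringfit(c,u,v,r,h):
    g=cv2.cvtColor(c['img'],cv2.COLOR_BGR2GRAY)[v-r:v+r,u-r:u+r]
    t=(np.median(g)+25); m=(g>t).astype(np.uint8)
    k,l,s,ce=cv2.connectedComponentsWithStats(m);i=1+np.argmax(s[1:,4])
    cn=max(cv2.findContours((l==i).astype(np.uint8),0,1)[0],key=cv2.contourArea)
    (x,y),ax,a=cv2.fitEllipse(cv2.convexHull(cn)); x+=u-r;y+=v-r
    return (round(x,1),round(y,1)),np.round(ax,1),ray(c,x,y,h)[:2].round(1)
for n,c,a,b in(('top',T,(264,211),(275,165)),('scene',S,(376,261),(317,288))):
    print(n,'spacer',ringfit(c,*a,15,9),'sprocket',ringfit(c,*b,17,7))
for n,c,(u,v) in(('top',T,(357,198)),('scene',S,(288,190))):
    w=pts(c);m=np.zeros(w.shape[:2],bool);m[v-50:v+50,u-50:u+50]=1
    rim=m&(w[...,2]>43)&(w[...,2]<60)
    p=w[rim][:,:2]; # outer rim circle
    (x,y),r=cv2.minEnclosingCircle(p.astype(np.float32)); print(n,'rim',x,y,r,rim.sum())
    top=m&(w[...,2]>76); q=w[top]; print('grip',q.mean(0),q[:,2].max(),top.sum(),cv2.minAreaRect(q[:,:2].astype(np.float32)))
    bench=w[v+60:v+80,u-20:u+20,2];print('bench z',np.nanmedian(bench))
    cv2.imwrite(f'pics/{n}crop.png',cv2.resize(c['img'][v-40:v+40,u-45:u+45],None,fx=6,fy=6,interpolation=cv2.INTER_CUBIC))
a=cv2.imread('pics/topcrop.png');b=cv2.imread('pics/scenecrop.png');cv2.imwrite('pics/both.png',cv2.resize(np.hstack([a,b]),(800,356)))
for n,(u,v),h in (('piston',(213,150),45),('jar',(432,192),87),('pliers',(216,200),8)):print(n,ray(T,u,v,h).round())
```

```text
top spacer ((262.9, 209.6), array([13.6, 14.3]), array([453.7, 202.4])) sprocket ((273.0, 163.7), array([12.5, 16.6]), array([628.2, 179. ]))
scene spacer ((376.1, 258.5), array([17.1, 20.1]), array([449.5, 201.4])) sprocket ((316.8, 287.3), array([21.8, 25. ]), array([626.5, 177.4]))
top rim 512.4301147460938 -124.89344024658203 115.26637268066406 347
grip [ 509.72173271 -122.98756501   85.44979285] 95.05382734219097 53 ((509.2880554199219, -123.22676086425781), (23.244991302490234, 27.454421997070312), 64.82524108886719)
bench z 0.8002993337699991
scene rim 506.8973693847656 -189.7855987548828 179.98825073242188 653
grip [ 511.16983867 -121.25957231   84.83259128] 91.03883136896411 70 ((509.52947998046875, -122.19184112548828), (23.5677547454834, 25.945837020874023), 56.19667434692383)
bench z 1.0472425582356095
piston [658. 396.  45.]
jar [ 532. -390.   87.]
pliers [480. 376.   8.]
```

View pics/both.png

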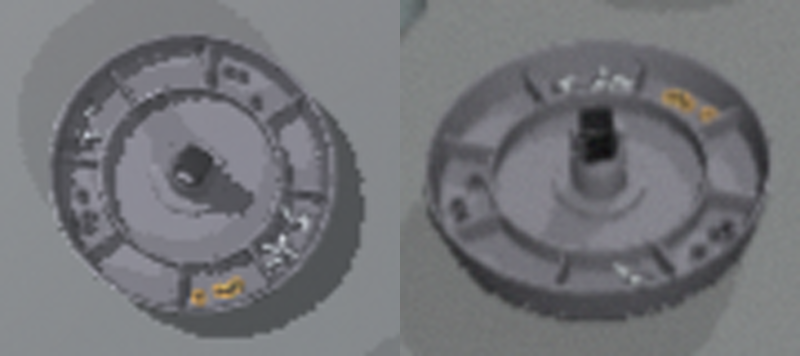

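The crops show the black grip on the grey post, near (511,-123) mm. A small grey button is visible on one side. I'm moving above the spacer and will look with the wrist camera.

Request:
{"api": "arm_command", "payload": {
  "plan": [
    [1,-0.035,-0.02,0,0],
    [1,-0.035,-0.02,0,0],
    [1,-0.035,-0.02,0,0],
    [1,-0.035,-0.02,0,0],
    [1,-0.035,-0.02,0,0],
    [1,-0.035,-0.02,0,0],
    [1,-0.035,-0.02,0,0],
    [1,-0.035,-0.02,0,0],
    [1,-0.035,-0.02,0,0],
    [1,-0.035,-0.02,0,0],
    [1,0,0,0,0],
    [1,0,0,0,0]
  ]
}}

```text
clock: 1.6
eef_pos: [451.5, 202.3, 205.2]
eef_rot: [-3.141, -0.001, 2.777]
wrist_force: [0.2, -0.2, 0.4]
finger_gap: 93.5
finger_force: 0.0
```

```bash
cat >> h.py <<'E'
def tool(p,yaw=None):
    "shift in tool axes (mm) to world point p"
    s=manip.read_state();return (rot(s['eef_rot']).T@(np.array(p)-s['eef_pos'])).round(1)
def brightring(c,p0,h,rad,thr=None,dbg=None):
    "centre of ring near world p0, viewed in camera c, by depth mask"
    w=pts(c);m=(np.hypot(w[...,0]-p0[0],w[...,1]-p0[1])<rad)&(w[...,2]>h-4)&(w[...,2]<h+5)
    q=w[m];(x,y),r=cv2.minEnclosingCircle(q[:,:2].astype(np.float32));return np.round([x,y,r,np.median(q[:,2]),m.sum()],1)
E
python3 - <<'E'
from h import *
s=manip.read_state();print(s['clock'],s['eef_pos'],s['eef_rot'],s['joints'])
c=cam('wrist');cv2.imwrite('pics/w1.png',c['img']);np.savez('w1.npz',**c);print(c['fx'],c['eye'],c['orientation'])
print(brightring(c,(452,202),12,45))
E
```

```text
1.6 [451.45920682 202.34530241 205.22375229] [-3.14136169e+00 -5.47942693e-04  2.77657718e+00] [ 3.47210674e-01  1.77088060e-01  1.67354313e+00  1.90656196e-04
  1.29152715e+00 -8.58622849e-01]
330.04647657565187 [387.2879837  227.60048601 384.21627505] [ 2.90011615e+00 -2.46764266e-04  1.20607634e+00]
[453.6 202.8  26.8  11.4 772. ]
```

View pics/w1.png

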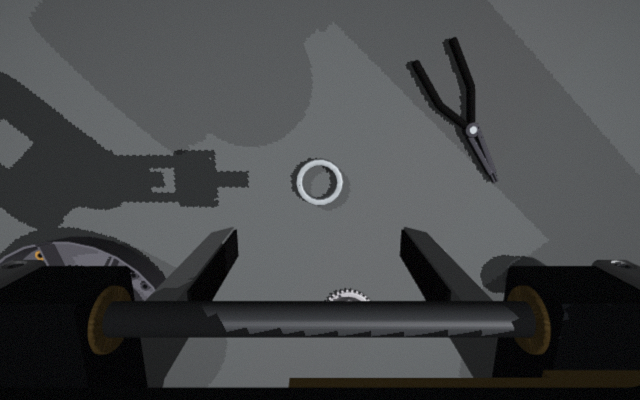

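The wrist view shows the spacer between the fingers at (320,182), which gives world (453.6,202.8). I'll descend and grasp it.

Request:
{"api": "arm_command", "payload": {
  "plan": [
    [1,-0.0017,0.0012,0.025,0],
    [1,0,0,0.025,0],
    [1,0,0,0.025,0],
    [1,0,0,0.025,0],
    [0.6,0,0,0.025,0],
    [0.6,0,0,0.025,0],
    [0.6,0,0,0.025,0],
    [0.5,0,0,0.02,0],
    [0.3,0,0,0.007,0],
    [0,0,0,0,0],
    [0,0,0,0,0],
    [0,0,0,0,0],
    [0,0,0,0,0]
  ],
  "newtons": 25
}}

```text
clock: 3.28
eef_pos: [454.0, 202.7, 3.8]
eef_rot: [3.141, 0.0, 2.777]
wrist_force: [-0.1, -1.2, -0.9]
finger_gap: 53.7
finger_force: 25.0
```

Request:
{"api": "arm_command", "payload": {
  "plan": [
    [0,0,0,-0.03,0],
    [0,0,0,-0.05,0],
    [0,0,0,-0.05,0],
    [0,0,0,-0.03,0],
    [0,-0.0238,-0.0284,0,0],
    [0,-0.0238,-0.0284,0,0],
    [0,-0.0238,-0.0284,0,0],
    [0,-0.0238,-0.0284,0,0],
    [0,-0.0238,-0.0284,0,0],
    [0,-0.0238,-0.0284,0,0],
    [0,-0.0238,-0.0284,0,0],
    [0,-0.0238,-0.0284,0,0],
    [0,-0.0238,-0.0284,0,0],
    [0,-0.0238,-0.0284,0,0],
    [0,0,0,0,0],
    [0,0,0,0,0]
  ]
}}

```text
clock: 5.28
eef_pos: [574.6, -147.1, 163.3]
eef_rot: [3.141, -0.0, 2.777]
wrist_force: [1.0, -0.2, -0.7]
finger_gap: 53.4
finger_force: 25.0
```

Run:
```python
from h import *
s=manip.read_state();print(s['clock'],s['eef_pos'],s['eef_rot'],s['joints'],s['finger_gap'])
c=cam('wrist');cv2.imwrite('pics/w2.png',c['img']);np.savez('w2.npz',**c)
w=pts(c);m=(np.hypot(w[...,0]-511,w[...,1]+123)<40)
for a,b in((80,92),(31,47)):
    k=m&(w[...,2]>a)&(w[...,2]<b);q=w[k][:,:2].astype(np.float32);v,u=np.nonzero(k);print(a,k.sum(),np.median(w[k][:,2]),cv2.minAreaRect(q),cv2.minEnclosingCircle(q),u.min(),u.max(),v.min(),v.max())
print(c['eye'])
# ring held
t=s['eef_pos'];k=(np.hypot(w[...,0]-t[0],w[...,1]-t[1])<32)&(w[...,2]>t[2]-3)&(w[...,2]<t[2]+18);q=w[k];print('ring pts',k.sum(),np.percentile(q,[1,50,99],axis=0))
```

```text
5.275 [ 574.63014422 -147.14020224  163.32605065] [ 3.14146934e+00 -4.66610401e-04  2.77675234e+00] [-3.12483783e-01  4.31135786e-01  1.44279815e+00  1.54593136e-04
  1.26811824e+00 -1.51848588e+00] 53.44783140938125
80 934 85.48301742819038 ((510.87811279296875, -122.0457534790039), (23.966392517089844, 26.714208602905273), 61.65113067626953) ((512.1255493164062, -122.63336181640625), 15.223821640014648) 302 335 101 138
31 1 46.72759969282009 ((530.4051513671875, -117.78795623779297), (0.0, 0.0), 0.0) ((530.4051513671875, -117.78795623779297), 9.999999747378752e-05) 331 331 139 139
[ 510.40717366 -121.98133033  342.32027752]
ring pts 4312 [[ 548.6398079  -172.80171916  161.46808752]
 [ 575.19719999 -146.75549563  171.09785508]
 [ 599.87828413 -117.07472805  180.26665238]]
```

View pics/w2.png

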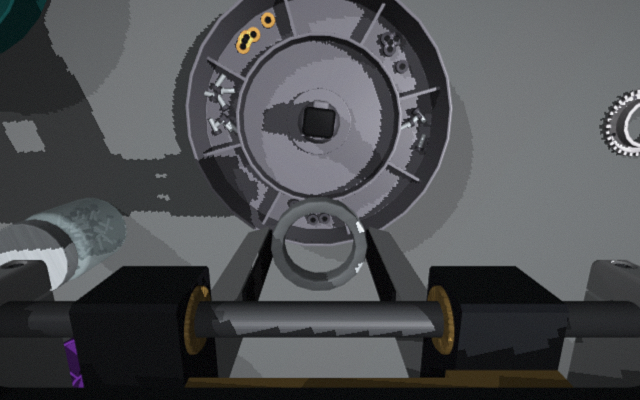

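The wrist view shows the grip at (319,123), with the grey button on its image-top side at (320,103), so it faces tool +x. The held spacer is at (319,245). Next I'll refine the centres.

```bash
cat >> h.py <<'E'
from scipy.optimize import least_squares
def circ(q,r=None):
    if r: f=least_squares(lambda x:np.hypot(q[:,0]-x[0],q[:,1]-x[1])-r,q.mean(0),loss='soft_l1')
    else: f=least_squares(lambda x:np.hypot(q[:,0]-x[0],q[:,1]-x[1])-x[2],[*q.mean(0),30],loss='soft_l1')
    return f.x
def onplane(c,uv,h): return np.array([ray(c,u,v,h)[:2] for u,v in uv])
def hullring(c,p0,rad,lo,hi,h,r=None):
    "outer outline of depth band cast onto height h; circle centre"
    w=pts(c);k=((np.hypot(w[...,0]-p0[0],w[...,1]-p0[1])<rad)&(w[...,2]>lo)&(w[...,2]<hi)).astype(np.uint8)
    k=cv2.morphologyEx(k,cv2.MORPH_OPEN,np.ones((2,2),np.uint8))
    cn=np.vstack([x for x in cv2.findContours(k,0,1)[0] if len(x)>15]);hl=cn[:,0,:]
    return circ(onplane(c,hl,h),r),len(hl)
def grip(c,p0,zt):
    w=pts(c);k=((np.hypot(w[...,0]-p0[0],w[...,1]-p0[1])<22)&(w[...,2]>zt-2.5)&(w[...,2]<zt+6)).astype(np.uint8)
    cn=max(cv2.findContours(k,0,1)[0],key=cv2.contourArea)[:,0,:]
    return cv2.minAreaRect(onplane(c,cn,zt).astype(np.float32))
E
python3 - <<'E'
from h import *
c=dict(np.load('w2.npz'))
print('grip',grip(c,(511,-122.5),86))
print('rim',hullring(c,(511,-122.5),122,44,56,50,115))
print('rim free',hullring(c,(511,-122.5),122,44,56,50))
w=pts(c);t=(574.6,-147.1)
# ring bore: inner contour at top height
k=((np.hypot(w[...,0]-t[0],w[...,1]-t[1])<29)&(w[...,2]>155)&(w[...,2]<180)).astype(np.uint8)
cs,hi=cv2.findContours(k,cv2.RETR_CCOMP,1)
for x,h in zip(cs,hi[0]):
    if cv2.contourArea(x)>300: print('ring',h[3],circ(onplane(c,x[:,0,:],171.4)),cv2.fitEllipse(x))
E
```

```text
grip ((512.7666015625, -123.06198120117188), (23.48040199279785, 21.463972091674805), 61.110408782958984)
rim (array([ 512.62063134, -122.0028495 ]), 1398)
rim free (array([ 514.09538335, -122.74306676,  109.80369425]), 1398)
ring -1 [ 573.78920096 -146.29128561   27.25029297] ((318.22857666015625, 244.08273315429688), (91.7995376586914, 100.86576843261719), 92.05509948730469)
ring 0 [ 572.40027867 -145.64794693   18.2527928 ] ((318.47869873046875, 242.27125549316406), (60.382076263427734, 68.63609313964844), 89.65193939208984)
```

Request:
{"api": "arm_command", "payload": {
  "plan": [
    [0,0.0219,0,0,0],
    [0,0.022,0,0,0],
    [0,0.0219,0,0,0],
    [0,0,0,0,0],
    [0,0,0,0.02,0],
    [0,0,0,0.025,0],
    [0,0,0,0.025,0],
    [0,0,0,0.02,0],
    [0,0,0,0.01,0],
    [0,0,0,0,0],
    [0,0,0,0,0]
  ]
}}

```text
clock: 6.7
eef_pos: [513.9, -124.2, 64.2]
eef_rot: [3.142, 0.001, 2.777]
wrist_force: [-0.0, -0.9, -1.2]
finger_gap: 53.7
finger_force: 25.0
```

Run:
```python
from h import *
s=manip.read_state();print(s['eef_pos'],s['wrist_force'],s['finger_gap'])
c=cam('wrist');cv2.imwrite('pics/w3.png',c['img'][80:400,120:520]);np.savez('w3.npz',**c)
print('grip',grip(c,(512.5,-123),86))
w=pts(c);t=s['eef_pos'];zr=t[2]-3.8+12
k=((np.hypot(w[...,0]-t[0],w[...,1]-t[1])<30)&(abs(w[...,2]-zr)<2.5)).astype(np.uint8)
cs,hi=cv2.findContours(k,cv2.RETR_CCOMP,1)
for x,h in zip(cs,hi[0]):
    if cv2.contourArea(x)>300: print('ring',h[3],circ(onplane(c,x[:,0,:],zr)))
```

```text
[ 513.92163521 -124.2242247    64.2286744 ] [-0.03608539 -0.879234   -1.15580024] 53.66775142150854
grip ((511.71014404296875, -122.60647583007812), (23.157012939453125, 21.589262008666992), 62.26441192626953)
ring -1 [ 513.79797774 -123.50520121   26.56553884]
ring 5 [ 513.60368363 -123.42670383   19.75751311]
```

View pics/w3.png

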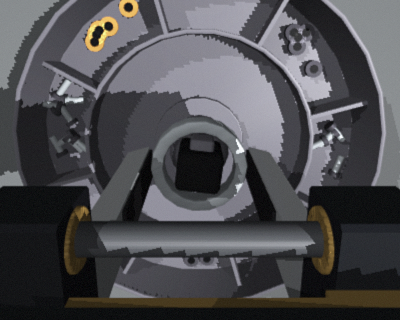

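The spacer is around the grip, about 1.5–2 mm off in tool x. I'll correct that and lower it.

Request:
{"api": "arm_command", "payload": {
  "plan": [
    [0,0.0016,0,0,0],
    [0,0,0,0.005,0],
    [0,0,0,0.004,0],
    [0,0,0,0.004,0],
    [0,0,0,0.003,0],
    [0,0,0,0,0]
  ]
}}

```text
clock: 7.5
eef_pos: [511.8, -123.5, 47.1]
eef_rot: [-3.142, -0.001, 2.777]
wrist_force: [-0.0, 0.0, -0.5]
finger_gap: 53.5
finger_force: 25.0
```

Request:
{"api": "arm_command", "payload": {
  "plan": [
    [0,0,0,0.004,0],
    [0,0,0,0.004,0],
    [0,0,0,0.003,0],
    [0,0,0,0.002,0],
    [0,0,0,0.001,0],
    [0,0,0,0,0]
  ]
}}

```text
clock: 8.25
eef_pos: [511.9, -123.6, 33.4]
eef_rot: [3.142, 0.0, 2.777]
wrist_force: [1.2, -0.7, -1.0]
finger_gap: 53.6
finger_force: 25.0
```

Request:
{"api": "arm_command", "payload": {
  "plan": [
    [0,0,0,0.001,0],
    [0,0,0,0.001,0],
    [0,0,0,0,0]
  ]
}}

```text
clock: 8.62
eef_pos: [511.9, -123.6, 31.5]
eef_rot: [3.142, 0.0, 2.777]
wrist_force: [-0.2, -0.6, 0.1]
finger_gap: 53.8
finger_force: 25.0
```

Request:
{"api": "arm_command", "payload": {
  "plan": [
    [0.4,0,0,0,0],
    [0.5,0,0,0,0],
    [0.5,0,0,0,0],
    [0.5,0,0,-0.02,0],
    [0.5,0,0,-0.05,0],
    [0.6,0,0,-0.05,0],
    [1,0,0,-0.03,0],
    [1,0,0,0,0],
    [1,0,0,0,0]
  ]
}}

```text
clock: 9.75
eef_pos: [511.4, -123.4, 180.2]
eef_rot: [-3.142, -0.002, 2.777]
wrist_force: [0.4, -0.3, -0.2]
finger_gap: 93.8
finger_force: 0.0
```

Run:
```python
from h import *
s=manip.read_state();print(s['eef_pos'],s['joints'])
c=cam('wrist');np.savez('w4.npz',**c)
g=grip(c,(512,-123),86);print('grip',g)
w=pts(c);d=np.hypot(w[...,0]-512,w[...,1]+123)
k=(d>19.5)&(d<29)&(w[...,2]>30)&(w[...,2]<50);q=w[k];print('ring top',k.sum(),np.percentile(q[:,2],[5,25,50,75,95]))
A=np.c_[q[:,:2]-[512,-123],np.ones(len(q))];print('plane',np.linalg.lstsq(A,q[:,2],rcond=None)[0])
k=(d>33)&(d<60);print('floor',np.nanmedian(w[k][:,2]))
```

```text
[ 511.44731095 -123.43190856  180.22786495] [-3.06439561e-01  2.70073829e-01  1.61967511e+00  1.78412255e-05
  1.25341980e+00 -1.51240751e+00]
grip ((512.1817626953125, -122.85140991210938), (23.245492935180664, 21.478466033935547), 62.76433563232422)
ring top 873 [35.60660364 38.75798458 39.37826512 39.94387061 40.64615083]
plane [ 1.92588605e-02 -6.51609833e-03  3.91676171e+01]
floor 292.4971087199125
```

The spacer's top is level at about 39.4 mm (40 expected), so it is home. Sprocket next.

Request:
{"api": "arm_command", "payload": {
  "plan": [
    [1,0,0.032,-0.003,0],
    [1,0,0.032,-0.003,0],
    [1,0,0.032,-0.003,0],
    [1,0,0.032,-0.003,0],
    [1,0,0.032,-0.003,0],
    [1,0,0.032,-0.003,0],
    [1,0,0.032,-0.003,0],
    [1,0,0.032,-0.003,0],
    [1,0,0.032,0,0],
    [1,0,0.032,0,0],
    [1,0,0,0,0],
    [1,0,0,0,0]
  ]
}}

```text
clock: 11.3
eef_pos: [625.7, 174.8, 204.3]
eef_rot: [-3.14, -0.001, 2.777]
wrist_force: [0.1, 0.0, -0.1]
finger_gap: 94.0
finger_force: 0.0
```

Run:
```python
from h import *
s=manip.read_state();print(s['eef_pos'])
c=cam('wrist');np.savez('w5.npz',**c)
print('hub',hullring(c,(627,178),40,10,18,14),'hub24',hullring(c,(627,178),40,10,18,14,24),'plate',hullring(c,(627,178),50,2.5,18,5))
x=hullring(c,(627,178),40,10,18,14)[0];print(tool([x[0],x[1],7]))
```

```text
[625.70638833 174.78236296 204.31267161]
hub (array([629.46325807, 176.51313968,  23.23186342]), 117) hub24 (array([629.48780042, 176.50957959]), 117) plate (array([629.41972959, 176.33562459,  30.43797147]), 252)
[ -2.9   3.3 197.7]
```

Request:
{"api": "arm_command", "payload": {
  "plan": [
    [1,-0.0029,0.0031,0.025,0],
    [1,0,0,0.025,0],
    [1,0,0,0.025,0],
    [1,0,0,0.025,0],
    [0.7,0,0,0.025,0],
    [0.6,0,0,0.025,0],
    [0.5,0,0,0.025,0],
    [0.5,0,0,0.015,0],
    [0.4,0,0,0.007,0],
    [0.2,0,0,0,0],
    [-0.1,0,0,0,0],
    [-0.1,0,0,0,0],
    [-0.1,0,0,0,0],
    [-0.1,0,0,0,0]
  ],
  "newtons": 25
}}

```text
clock: 13.1
eef_pos: [630.3, 177.3, 9.3]
eef_rot: [3.141, 0.001, 2.777]
wrist_force: [-0.3, -1.2, 7.0]
finger_gap: 46.1
finger_force: 25.0
```

Run:
```python
from h import *
s=manip.read_state();print(s['eef_pos'],s['wrist_force'],s['moment'],s['finger_gap'])
c=cam('wrist');cv2.imwrite('pics/w6.png',cv2.resize(c['img'][150:330,190:450],None,fx=3,fy=3,interpolation=cv2.INTER_CUBIC))
w=pts(c);t=s['eef_pos']
d=np.hypot(w[...,0]-629.5,w[...,1]-176.8)
for lo,hi in((20,24),(26,32)):
    k=(d>lo)&(d<hi)&(w[...,2]<25)&(w[...,2]>0);q=w[k];A=np.c_[q[:,:2]-[629.5,176.8],np.ones(len(q))];print(k.sum(),np.median(q[:,2]),np.linalg.lstsq(A,q[:,2],rcond=None)[0])
```

```text
[630.3227217  177.27756618   9.31291436] [-0.29451719 -1.20801408  6.97321768] [-0.17491364  0.18482816  0.02791636] 46.09656450247143
1436 13.414517321236488 [-0.01866274 -0.05788818 12.73495773]
2010 4.426603110888024 [-2.33771391e-03  1.42645891e-02  5.43353973e+00]
```

View pics/w6.png

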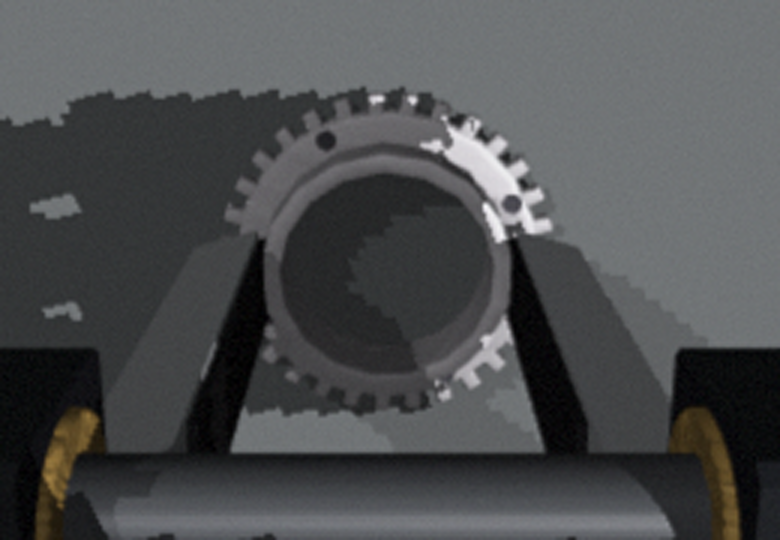

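The wrist view shows the fingers on both sides of the hub, with the toothed plate flat under them. I'll lift slightly and recheck.

Request:
{"api": "arm_command", "payload": {
  "plan": [
    [-0.1,0,0,-0.002,0],
    [-0.1,0,0,-0.005,0],
    [-0.1,0,0,-0.01,0],
    [-0.1,0,0,0,0],
    [-0.1,0,0,0,0]
  ]
}}

```text
clock: 13.78
eef_pos: [629.8, 177.2, 25.4]
eef_rot: [-3.142, -0.0, 2.777]
wrist_force: [-0.2, -0.1, -0.5]
finger_gap: 46.3
finger_force: 25.0
```

Run:
```python
from h import *
s=manip.read_state();print(s['eef_pos'],s['wrist_force'],s['moment'],s['finger_gap'])
c=cam('wrist');np.savez('w7.npz',**c)
w=pts(c);d=np.hypot(w[...,0]-629.5,w[...,1]-176.8);z0=s['eef_pos'][2]
for lo,hi in((20,23),(26,32)):
    k=(d>lo)&(d<hi)&(w[...,2]<z0+20)&(w[...,2]>8);q=w[k];A=np.c_[q[:,:2]-[629.5,176.8],np.ones(len(q))];print(k.sum(),np.median(q[:,2]),np.linalg.lstsq(A,q[:,2],rcond=None)[0],np.percentile(q[:,2],[5,25,75,95]))
```

```text
[629.83121935 177.22523922  25.44303772] [-0.17410909 -0.06486213 -0.48394306] [-0.00282647 -0.01805968  0.0151784 ] 46.30714600478752
993 29.701355590364045 [-0.03136146 -0.10507374 29.80094594] [22.76715016 29.13746136 30.22246126 37.75702854]
2014 20.624210754626773 [-1.50798203e-03  3.01010998e-03  2.26578396e+01] [19.18521317 20.04413845 21.32201841 39.55868561]
```

Request:
{"api": "arm_command", "payload": {
  "plan": [
    [-0.1,0,0,-0.04,0],
    [-0.1,0,0,-0.05,0],
    [-0.1,0,0,-0.05,0],
    [-0.1,0.0003,-0.0323,0,0],
    [-0.1,0.0003,-0.0323,0,0],
    [-0.1,0.0003,-0.0323,0,0],
    [-0.1,0.0003,-0.0323,0,0],
    [-0.1,0.0003,-0.0323,0,0],
    [-0.1,0.0003,-0.0323,0,0],
    [-0.1,0.0003,-0.0323,0,0],
    [-0.1,0.0003,-0.0323,0,0],
    [-0.1,0.0003,-0.0323,0,0],
    [-0.1,0.0003,-0.0323,0,0],
    [-0.1,0,0,0,0],
    [-0.1,0,0,0.02,0],
    [-0.1,0,0,0.02,0],
    [-0.1,0,0,0,0],
    [-0.1,0,0,0,0]
  ]
}}

```text
clock: 16.08
eef_pos: [512.3, -123.1, 126.2]
eef_rot: [3.142, 0.001, 2.777]
wrist_force: [-0.6, 0.6, 0.3]
finger_gap: 46.1
finger_force: 25.0
```

Run:
```python
from h import *
s=manip.read_state();print(s['eef_pos'],s['wrist_force'],s['finger_gap'],tool([512,-123.4,100]))
c=cam('wrist');np.savez('w8.npz',**c)
w=pts(c);t=s['eef_pos'];zr=t[2]+4.5
k=((np.hypot(w[...,0]-t[0],w[...,1]-t[1])<30)&(abs(w[...,2]-zr)<3)).astype(np.uint8)
cs,hi=cv2.findContours(k,cv2.RETR_CCOMP,1)
for x,h in zip(cs,hi[0]):
    if cv2.contourArea(x)>300: print('hub',h[3],circ(onplane(c,x[:,0,:],zr)))
g=(np.hypot(w[...,0]-512,w[...,1]+123)<25)&(w[...,2]>80)&(w[...,2]<90);print('gripvis',g.sum())
```

```text
[ 512.30828415 -123.07010086  126.19055079] [-0.60440806  0.58178954  0.34147728] 46.05879289058364 [ 0.2 -0.4 26.2]
hub -1 [ 510.34913117 -121.71396955   23.73017784]
hub 1 [ 510.14049846 -121.61933356   19.61348562]
gripvis 880
```

Request:
{"api": "arm_command", "payload": {
  "plan": [
    [-0.1,-0.001,0,0.01,0],
    [-0.1,0,0,0.01,0],
    [-0.1,0,0,0.01,0],
    [-0.1,0,0,0.01,0],
    [-0.1,0,0,0.01,0],
    [-0.1,0,0,0.003,0],
    [-0.1,0,0,0,0],
    [-0.1,0,0,0,0]
  ]
}}

```text
clock: 17.12
eef_pos: [513.0, -123.9, 72.8]
eef_rot: [3.142, 0.001, 2.777]
wrist_force: [-0.2, -0.5, 0.1]
finger_gap: 46.6
finger_force: 25.0
```

Run:
```python
from h import *
s=manip.read_state();print(s['eef_pos'],s['wrist_force'],s['finger_gap'])
c=cam('wrist');np.savez('w9.npz',**c)
w=pts(c);t=s['eef_pos'];zr=t[2]+4.3
m=(np.hypot(w[...,0]-t[0],w[...,1]-t[1])<30)
k=(m&(abs(w[...,2]-zr)<2)).astype(np.uint8)
cs,hi=cv2.findContours(k,cv2.RETR_CCOMP,1)
for x,h in zip(cs,hi[0]):
    if cv2.contourArea(x)>300: print('hub',h[3],circ(onplane(c,x[:,0,:],zr)))
print('grip',grip(c,(512,-123),86))
d=np.hypot(w[...,0]-510.5,w[...,1]+122);q=w[(d>26)&(d<32)&(w[...,2]>zr-14)&(w[...,2]<zr-4)];A=np.c_[q[:,:2]-[510.5,-122],np.ones(len(q))];print(len(q),np.linalg.lstsq(A,q[:,2],rcond=None)[0])
```

```text
[ 512.9710287  -123.85912217   72.78135086] [-0.18068596 -0.47515307  0.10099366] 46.59481974900181
hub -1 [ 511.14670484 -122.52876186   23.65648541]
hub 14 [ 511.06615681 -122.44769361   19.75506746]
grip ((511.6893615722656, -122.6512680053711), (23.115739822387695, 21.643346786499023), 62.230079650878906)
1534 [ 5.55178870e-03 -2.78660347e-03  6.77255029e+01]
```

Request:
{"api": "arm_command", "payload": {
  "plan": [
    [-0.1,-0.0004,0,0.004,0],
    [-0.1,0,0,0.004,0],
    [-0.1,0,0,0.004,0],
    [-0.1,0,0,0.003,0],
    [-0.1,0,0,0.002,0],
    [-0.1,0,0,0,0]
  ]
}}

```text
clock: 17.92
eef_pos: [513.1, -123.9, 55.3]
eef_rot: [-3.142, -0.0, 2.777]
wrist_force: [-0.4, -0.7, -0.8]
finger_gap: 46.3
finger_force: 25.0
```

Request:
{"api": "arm_command", "payload": {
  "plan": [
    [-0.1,0,0,0.002,0],
    [-0.1,0,0,0.002,0],
    [-0.1,0,0,0.001,0],
    [-0.1,0,0,0.001,0],
    [-0.1,0,0,0,0]
  ]
}}

```text
clock: 18.55
eef_pos: [513.2, -123.9, 49.4]
eef_rot: [3.142, -0.0, 2.777]
wrist_force: [-0.1, -0.0, -0.9]
finger_gap: 46.0
finger_force: 25.0
```

Request:
{"api": "arm_command", "payload": {
  "plan": [
    [-0.1,0,0,0.0008,0],
    [-0.1,0,0,0,0]
  ]
}}

```text
clock: 18.8
eef_pos: [513.2, -124.0, 49.2]
eef_rot: [-3.142, 0.0, 2.777]
wrist_force: [-2.6, 0.7, 6.7]
finger_gap: 46.0
finger_force: 25.0
```

Request:
{"api": "arm_command", "payload": {
  "plan": [
    [0.3,0,0,0,0],
    [0.6,0,0,0,0],
    [0.6,0,0,0,0],
    [0.6,0,0,-0.02,0],
    [1,0,0,-0.05,0],
    [1,0,0,-0.05,0],
    [1,0,0,-0.03,0],
    [1,0,0,0,0],
    [1,0,0,0,0]
  ]
}}

```text
clock: 19.92
eef_pos: [512.7, -123.8, 197.4]
eef_rot: [-3.141, -0.002, 2.777]
wrist_force: [-0.1, -0.5, -1.0]
finger_gap: 93.7
finger_force: 0.0
```

Run:
```python
from h import *
s=manip.read_state();print(s['eef_pos'],s['eef_rot'])
c=cam('wrist');np.savez('w10.npz',**c);cv2.imwrite('pics/w10.png',cv2.resize(c['img'][100:280,190:450],None,fx=3,fy=3,interpolation=cv2.INTER_CUBIC))
g=grip(c,(512,-123),86);print('grip',g)
w=pts(c);d=np.hypot(w[...,0]-512.3,w[...,1]+123)
for lo,hi in((20.5,23),(27,31)):
    q=w[(d>lo)&(d<hi)&(w[...,2]>36)&(w[...,2]<60)];A=np.c_[q[:,:2]-[512.3,-123],np.ones(len(q))];print(len(q),np.median(q[:,2]),np.linalg.lstsq(A,q[:,2],rcond=None)[0])
```

```text
[ 512.70831607 -123.80175999  197.37240999] [-3.14148601e+00 -1.67864494e-03  2.77679771e+00]
grip ((512.1258544921875, -122.85337829589844), (23.086503982543945, 21.614013671875), 62.54268264770508)
316 53.61575569160513 [-9.63739215e-04 -5.16934619e-03  5.36539858e+01]
570 44.25437242645728 [-2.40116419e-03  2.85749421e-03  4.42460426e+01]
```

View pics/w10.png

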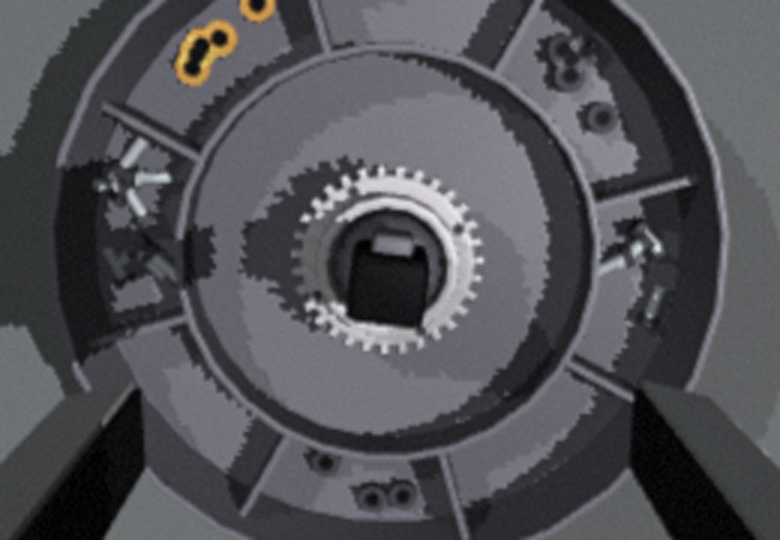

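The sprocket is home: hub top 53.7 mm, plate top 44.3 mm, both level. The button is on the image-top side at (392,243). I'll rotate the gripper to close across it.

Request:
{"api": "arm_command", "payload": {
  "plan": [
    [1,0,0,0,0.1687],
    [1,0,0,0,0.1687],
    [1,0,0,0,0.1687],
    [1,0,0,0,0.1687],
    [1,0,0,0,0.1687],
    [1,0,0,0,0.1687],
    [1,0,0,0,0.1687],
    [1,0,0,0,0.1687],
    [1,0,0,0,0.1687],
    [1,0,0,0,0.1687],
    [1,0,0,0,0],
    [1,0,0,0,0]
  ]
}}

```text
clock: 21.48
eef_pos: [513.0, -123.9, 198.0]
eef_rot: [-3.141, 0.0, 1.094]
wrist_force: [0.8, -0.4, 0.5]
finger_gap: 94.0
finger_force: 0.0
```

Run:
```python
from h import *
s=manip.read_state();print(s['eef_pos'],s['eef_rot'],s['joints'])
c=cam('wrist')
g=grip(c,(512,-123),86);print('grip',g)
print(tool([g[0][0],g[0][1],59]),tool([512.2,-123,59]))
```

```text
[ 512.96460048 -123.88738609  198.02449378] [-3.14056633e+00  1.59426892e-04  1.09355404e+00] [-3.06395230e-01  2.57143519e-01  1.59321537e+00  1.80836250e-05
  1.29227225e+00  1.70842159e-01]
grip ((512.711669921875, -122.00032043457031), (23.257429122924805, 20.982532501220703), 62.70277404785156)
[  1.6  -1.  139.1] [  0.4  -1.  139.1]
```

Request:
{"api": "arm_command", "payload": {
  "plan": [
    [1,0.001,-0.001,0.02,0],
    [0.7,0,0,0.03,0],
    [0.5,0,0,0.03,0],
    [0.3,0,0,0.03,0],
    [0.2,0,0,0.02,0],
    [0.1,0,0,0.0085,0],
    [0,0,0,0,0],
    [0,0,0,0,0]
  ],
  "newtons": 45
}}

```text
clock: 22.52
eef_pos: [513.2, -122.7, 61.0]
eef_rot: [3.14, -0.0, 1.09]
wrist_force: [-0.2, -0.9, -0.4]
finger_gap: 47.3
finger_force: 0.0
```

Request:
{"api": "arm_command", "payload": {
  "plan": [
    [-0.2,0,0,0.001,0],
    [-0.3,0,0,0,0],
    [-0.4,0,0,0,0],
    [-0.45,0,0,0,0],
    [-0.5,0,0,0,0],
    [-0.6,0,0,0,0],
    [-1,0,0,0,0],
    [-1,0,0,0,0],
    [-1,0,0,0,0],
    [-1,0,0,0,0]
  ]
}}

```text
clock: 23.78
eef_pos: [512.8, -122.7, 59.2]
eef_rot: [3.141, -0.0, 1.09]
wrist_force: [-1.6, 0.8, 4.5]
finger_gap: 21.6
finger_force: 45.0
```

Request:
{"api": "arm_command", "payload": {
  "plan": [
    [-1,0,0,-0.002,0],
    [-1,0,0,-0.004,0],
    [-1,0,0,-0.006,0],
    [-1,0,0,-0.006,0],
    [-1,0,0,-0.006,0],
    [-1,0,0,-0.006,0],
    [-1,0,0,-0.006,0],
    [-1,0,0,-0.006,0],
    [-1,0,0,-0.006,0],
    [-1,0,0,-0.006,0],
    [-1,0,0,-0.006,0],
    [-1,0,0,-0.004,0],
    [-1,0,0,-0.002,0],
    [-1,0,0,0,0]
  ]
}}

```text
clock: 25.52
eef_pos: [512.8, -122.6, 125.4]
eef_rot: [3.141, -0.0, 1.09]
wrist_force: [1.0, -0.4, 0.4]
finger_gap: 21.8
finger_force: 45.0
```

```bash
cat > chk.py <<'E'
from h import *
s=manip.read_state();print(s['eef_pos'],s['wrist_force'],s['moment'],s['finger_gap'])
c=cam('top');w=pts(c);m=(np.hypot(w[...,0]-512,w[...,1]+122)<135)
z=w[...,2]
for n in('scene',):
    c2=cam(n);w2=pts(c2);m2=(np.hypot(w2[...,0]-512,w2[...,1]+122)<119);cv2.imwrite('pics/chk.png',cv2.resize(c2['img'][60:280,150:450],None,fx=2.6,fy=2.6))
    r=np.hypot(w2[...,0]-512,w2[...,1]+122)
    q=w2[(r>85)&(r<118)&(w2[...,2]>20)&(w2[...,2]<130)];print('rim z pct',np.percentile(q[:,2],[5,50,90,95,99]))
    hi=q[q[:,2]>np.percentile(q[:,2],80)]
    A=np.c_[hi[:,:2]-[512,-122],np.ones(len(hi))];print('tilt',np.linalg.lstsq(A,hi[:,2],rcond=None)[0])
E
python3 chk.py
```

```text
[ 512.77591502 -122.57821361  125.36554554] [ 1.01503663 -0.43479524  0.42019432] [-0.17102177 -0.06983649 -0.05521118] 21.809670821533373
rim z pct [21.7507972  32.82268956 49.92446453 51.58334494 53.3181646 ]
tilt [-8.04847776e-04  4.19120541e-03  4.98235870e+01]
```

The handle is drawing out and the rim is still at 50 mm. Next I'll continue to the stop and lift.

Request:
{"api": "arm_command", "payload": {
  "plan": [
    [-1,0,0,-0.003,0],
    [-1,0,0,-0.002,0],
    [-1,0,0,-0.002,0],
    [-1,0,0,-0.002,0],
    [-1,0,0,-0.002,0],
    [-1,0,0,0,0]
  ]
}}

```text
clock: 26.38
eef_pos: [512.7, -122.6, 136.2]
eef_rot: [-3.141, 0.0, 1.09]
wrist_force: [-0.0, 0.5, -6.6]
finger_gap: 21.8
finger_force: 45.0
```

Request:
{"api": "arm_command", "payload": {
  "plan": [
    [-1,0,0,-0.003,0],
    [-1,0,0,-0.005,0],
    [-1,0,0,-0.006,0],
    [-1,0,0,-0.006,0],
    [-1,0,0,-0.006,0],
    [-1,0,0,-0.006,0],
    [-1,0,0,-0.005,0],
    [-1,0,0,-0.003,0],
    [-1,0,0,0,0],
    [-1,0,0,0,0],
    [-1,0,0,0,0],
    [-1,0,0,0,0]
  ]
}}

```text
clock: 27.88
eef_pos: [512.7, -122.6, 176.0]
eef_rot: [-3.141, 0.0, 1.09]
wrist_force: [0.8, 0.4, -6.3]
finger_gap: 21.7
finger_force: 45.0
```

```bash
python3 chk.py
```

```text
[ 512.70600109 -122.57683586  176.04148245] [ 0.80129507  0.40429045 -6.26122925] [-0.07060296  0.11055184  0.04764008] 21.665722614478685
rim z pct [65.83280359 76.69871757 94.20241178 96.00678081 98.41412835]
tilt [ 4.71208547e-04 -6.39363561e-04  9.41183373e+01]
```

View pics/chk.png

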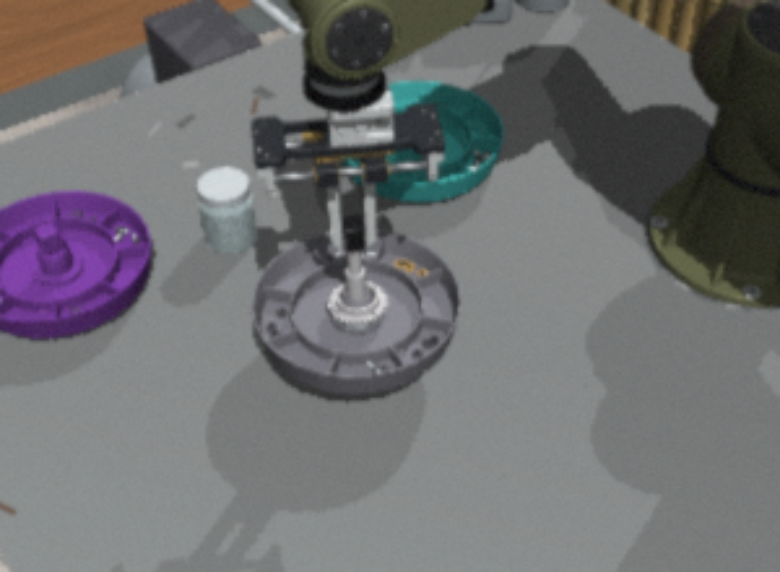

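The scene view shows the organiser hanging level at (355,315), about 44 mm clear of the bench. The handle is fully drawn out (about 72 mm), the rings are on the post and the jar is untouched at (225,210). Handing in now.

```bash
python3 -c "
from cell import ticket
print(ticket.sign_off())"
```

```text
the job is handed in; nothing more can be done
None
```

The job is handed in at about 28 s: spacer and then sprocket measured home on the post, handle drawn out about 72 mm to its second stop, and the organiser held level about 44 mm above the bench; the arm never went near the piston, pliers or jar.

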